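Isolate the decorating turntable, add a wooden layer, make it live again

TASK

The motor turntable on the craft table is live: turn its isolator handle fully to off before you touch the work. Then lay the small round wooden disc (not the hexagon) flat and centred on the larger disc already on the turntable, setting it down rather than dropping it, with the larger disc still centred on the plate; let go of it, and only then turn the handle fully back to on. Leave the hexagon, the glue bottle and the basket where they are.

Things in the scene. Friction and masses are not known exactly. Their poses are not given: they have to be found in the camera images.
- isolator: Grey steel switch box fixed to the table, 100 x 100 mm and 50 mm high, with a black round cable gland (22 mm diameter, 24 mm long) standing out of the middle of one side. Origin: centre of its underside, on the table. x points to the side with the gland, z up; y is the side on the left when looking along x.
- handle (a joint): Black handle on top of the isolator, turning about the box's vertical centre line. 0 rad = off: pointer end towards the box's +y side. 1.571 = on: pointer end towards the gland. On to off is a quarter turn anticlockwise from above. Hard stops at both ends; a spring holds it at either stop (0.13 N m) and, past the middle (0.785), snaps it over to the other stop by itself when let go. Starts at on.
- handle_grip (a point): On the handle's axis, 80 mm above the table; x points along the bar to the pointer end and turns with it. The upright bar stands on a 60 mm diameter hub, from 58 to 86 mm above the table. It is 16 mm thick from the blunt tail (34 mm behind the axis) to 25 mm ahead, then narrows to a 6 mm thick tip 49 mm ahead. A white line marks the top of the pointer end.
- handle_pointer (a point): Point near the pointer tip of the handle, 45 mm from the turning axis, 80 mm above the table.
- turntable: Low motor turntable fixed to the table: white square housing 130 x 130 mm, 28 mm high, round aluminium plate 160 mm in diameter above it, whose flat top is 50 mm above the table. The plate stays still during the job (it runs only from a foot pedal). Origin: on the plate's axis, at table height; z up.
- base_disc: Loose larger wooden disc, 100 mm in diameter, 12 mm thick, 66 g, lying about centred on the turntable plate (its top 62 mm above the table). Origin: centre of its underside; z up.
- disc: Loose small round wooden disc, 60 mm in diameter, 14 mm thick, about 30 g, lying flat on the table between the turntable and the isolator. Origin: centre of its underside; z up.
- hexagon: Bystander: six-sided wooden slab of the same wood, 56 mm across flats, 14 mm thick, flat on the table near the disc. Either may be the nearer to the robot. Origin: centre of its underside.
- glue: Bystander: upright white glue bottle with a blue cap, 36 mm in diameter, 110 mm high, at the side of the work. Origin: centre of its underside.
- basket: Bystander: small round basket of berry twigs, 74 mm across the rim, about 125 mm high with the twigs, at the side of the work. Origin: centre of its underside.
Mind the look-alikes: they are no part of the job. Leave any orange or purple look-alike of the isolator alone.

How it is judged:
By the outcome, as a careful person would: the job done as asked, in the order asked, and still so for the second after the job is handed in, with the robot touching nothing.
It also fails if it takes over 70 s, if anything falls off the work surface, if the arm or the gripper's body presses on something with over 40 N, if the wrist force passes 120 N, or if a joint passes its speed limit or range.

ROBOT

A 7-joint arm with a two-finger parallel gripper is mounted at the origin on the work surface. World frame = base frame: x ahead of the robot, y to its left, z up, the work surface at z = 0. Lengths are in m, angles in degrees, forces in N, time in s.
With the tool pointing down it reaches from about 0.425 to 0.925 m from the base axis. Payload 6.8 kg.
Tool frame: the origin (TCP) lies at the very end of the fingers, on their centre line; the grasp point (between the pads) lies hold_point_z behind it (hold_point_z is the distance from the TCP to the grasp point, in m); y points along the fingers, z is the direction in which the jaws open and shut, and the axes are right-handed (so a half turn about y gives the same grasp; the last joint's range is limited). The gripper opens to 88 mm and grips with 3 to 60 N. Pads are 20 mm wide; open, the fingers measure 115 mm over their backs; the gripper's body (75 mm by 178 mm) begins 61 mm behind the grasp point.
Start: joints at [62.619, 27.33, 1.283, 89.118, -0.659, 63.558, -4.761], TCP at [0.244, -0.629, 0.223] pointing down, gripper open.
Joint ranges: [-169.35, 169.35], [-19.33, 120.38], [-80.79, 83.38], [13.8, 139.57], [-78.32, 258.32], [9.67, 109.79], [-169.56, 169.56]. Speed limits (degrees/s): [136.94, 136.94, 180, 180, 180, 180, 180].

INTERFACE

Orientations are given as a 3x3 rotation matrix whose columns are the frame's x, y, z axes.
In Python, from bench import * gives the robot as it stands.
- The arm moves only by the shell command python3 -m handwheel 'ROWS' [OPENING]. ROWS is JSON, a list of rows, each an object with "slide": the shift along the tool's x, y, z normalised to -1 to 1, where 1 is 0.6 m, a list of three; "turn": the turn about the tool's y normalised to -1 to 1, where 1 is 90 degrees. A call has 1 to 10 rows; each row shifts and turns the commanded pose from where the row before left it, along the tool's axes as they then stand; what a row does not reach is not made up. A row lasts 1/8 s, in which the tool goes at most 62.5 mm and 10.7 degrees, less where a joint would pass 70% of its speed; a pose out of reach is approached as far as the arm can. A call with a number of a shift or a turn outside -1 to 1 is refused whole. A call with a gripper value outside its range is refused whole. OPENING is the gripper command: -1 is shut, 1 is fully open, values between are in proportion, set as the call begins (- or left out, the last holds). The fingers move at their own pace and stop on an object; the grip force is fixed at half the most. Time passes only in rows, so rows that do not move let the fingers close. It gives the time, the measured TCP pose, the force and the opening at its end, in the units of the state.
- read_state(): the state, without advancing time (a new reading comes with each control period).
- snapshot(name): name is "scene" or "top"; returns the picture (420x560x3 uint8, red, green, blue); there is no depth.
- get_calibration(name): a dict with "fx", "fy", "cx", "cy" (pixels), "R" (3x3) and "t" (3): a world point X has camera coordinates R X + t. Camera axes: x right, y down, z forward; pixel columns grow to the right and rows downward; lengths in m; the calibration is good to about 2 mm. A picture is of the moment at which its call begins. get_calibration takes no time and is no camera call.
- hand_in(): hands the job in, once; it reports no verdict.
Trained networks look in the newest picture that a camera, given by its name, has taken for a name from the list of things; names that differ only in an ending like _2 or _b are one class to them, and where a whole thing is asked for, a point or a joint stands for the part that bears it (a point fixed in the world has none). Each returns a list of dicts, best first, with "p" (0 to 1); they miss things now and then, are a little off and sometimes report something else, mostly with a low value. They report only what shows in the picture. A call takes as long as a camera call. They do not tell look-alikes from the thing itself.
- masks_of(query, camera): "pixels" (420x560 bool, what is visible of it) and "pixel" ([row, column] in pixels, amid what is visible of it).
- landmark_of(query, camera): "pixel" ([row, column] in pixels: a listed point, or the origin of a listed thing).
The state is a dict: "clock": time; "joints": joint angles; "joint_vel": joint speeds; "joint_torque": joint torques, N m; "tool_pos": TCP position; "orientation": TCP orientation; "force": force on the tool from outside, world axes, zero at the start; "torque": the same for the moment, N m; "finger_gap": finger opening in m.
Only numpy, scipy, OpenCV 4.12 (cv2) and the standard library are available. Lean on these libraries where they do the work, as an engineer would, in place of code of your own. Each camera call takes 0.05 s, during which the arm holds its last target. There are 200 camera calls.

## Working session

There is one attempt and no reset: what is moved stays moved. The work goes in short steps, Python scripts to look and compute and a shell command to move; the robot and the scene stay as the last step left them, time stands still between calls to the robot, and variables do not carry over. Pictures are saved under pics/ and viewed, about 8 in all and at most 12, crops included, and the job is handed in when it is done.

```bash
mkdir -p pics
python3 - <<'E'
from bench import *
import cv2,numpy as np
s=read_state();print(s['clock'],s['tool_pos'],np.round(s['orientation'],3).tolist(),s['finger_gap'])
try: print(hold_point_z)
except Exception as e: print(e)
for n in('scene','top'):
    im=snapshot(n);cv2.imwrite(f'pics/{n}0.png',im[:,:,::-1]);c=get_calibration(n);print(n,c['fx'],c['cx'],c['cy'],(-np.array(c['R']).T@np.array(c['t'])).round(3))
    for q in('isolator','handle_grip','handle_pointer','turntable','base_disc','disc','hexagon','glue','basket'):
        print(q,[(np.round(d['pixel'],1).tolist(),round(d['p'],2)) for d in landmark_of(q,n)[:4]])
E
```

```text
0.0 [ 0.2437284  -0.62881988  0.22169434] [[-0.932, -0.001, 0.361], [-0.361, 0.002, -0.932], [0.0, -1.0, -0.002]] 0.08814774949435349
0.0187
scene 511.6267401163589 282.97178158101843 215.91045234477454 [ 1.059 -0.993  1.194]
isolator [([189.8, 307.7], 0.78), ([179.9, 261.1], 0.77), ([194.3, 361.3], 0.68), ([147.4, 258.5], 0.66)]
handle_grip [([176.3, 310.9], 0.87), ([177.1, 362.7], 0.75), ([128.2, 252.3], 0.73), ([162.3, 263.8], 0.65)]
handle_pointer [([175.9, 321.2], 0.8), ([154.5, 260.6], 0.62), ([125.6, 257.0], 0.59), ([207.5, 389.5], 0.58)]
turntable [([294.1, 270.3], 0.63)]
base_disc [([280.1, 268.8], 0.84)]
disc [([176.3, 321.0], 0.74), ([221.9, 265.3], 0.47)]
hexagon [([238.5, 319.9], 0.7)]
glue [([340.3, 224.1], 0.89)]
basket [([159.7, 340.2], 0.92), ([192.5, 305.3], 0.7)]
top 458.34192406693654 278.25193991167777 218.82470298093781 [ 0.42  -0.005  1.233]
isolator [([114.5, 238.6], 0.88), ([216.7, 208.4], 0.81), ([323.2, 149.2], 0.56), ([155.5, 180.7], 0.55)]
handle_grip [([105.3, 233.7], 0.91), ([147.3, 170.0], 0.85), ([213.8, 204.0], 0.74), ([283.5, 206.2], 0.6)]
handle_pointer [([331.3, 124.3], 0.97), ([152.9, 157.1], 0.94), ([103.3, 216.6], 0.77), ([199.2, 196.9], 0.65)]
turntable [([186.1, 367.4], 0.7)]
base_disc [([183.9, 371.3], 0.84)]
disc [([240.1, 273.3], 0.94), ([200.9, 201.1], 0.54), ([186.4, 372.1], 0.29)]
hexagon [([176.7, 271.5], 0.67)]
glue [([203.1, 438.3], 0.7)]
basket [([204.3, 124.7], 0.75)]
```

View pics/top0.png

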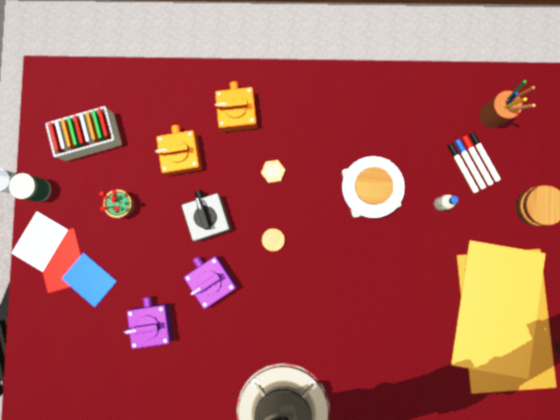

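View pics/scene0.png

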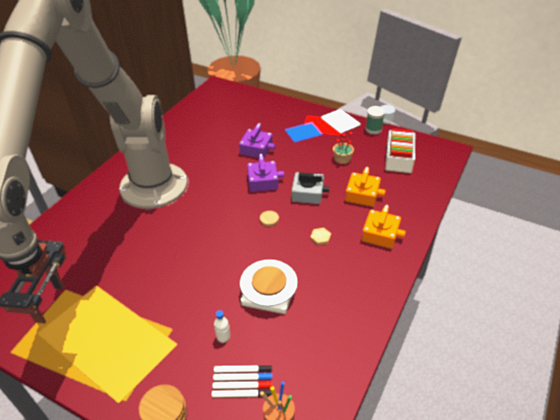

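The top picture shows the grey isolator at about (row 216, col 206), two orange look-alikes at (107,236) and (152,179), and two purple ones at (283,210) and (325,148). Only the grey one fits. The round disc is at (240,273), the hexagon at (171,273), the base disc at (186,374), the glue at (203,445) and the basket at (204,117). I'll confirm these in a crop and measure.

```bash
cat > h.py <<'E'
from bench import *
import cv2,numpy as np
def back(n,rc,z):
    c=get_calibration(n);R=np.array(c['R']);t=np.array(c['t'])
    d=R.T@np.array([(rc[1]-c['cx'])/c['fx'],(rc[0]-c['cy'])/c['fy'],1]);o=-R.T@t
    return (o+d*(z-o[2])/d[2])
def wood(n,im,box):
    r0,r1,c0,c1=box;h=cv2.cvtColor(np.ascontiguousarray(im[r0:r1,c0:c1]),cv2.COLOR_RGB2HSV)
    m=((h[...,0]>8)&(h[...,0]<32)&(h[...,1]>60)&(h[...,2]>120)).astype(np.uint8)
    k,l,s,ce=cv2.connectedComponentsWithStats(m);i=1+np.argmax(s[1:,4])
    return (ce[i][1]+r0,ce[i][0]+c0),s[i].tolist()
E
python3 - <<'E'
from h import *
t=cv2.imread('pics/top0.png')[:,:,::-1];s=cv2.imread('pics/scene0.png')[:,:,::-1]
for nm,b,z in(('disc',(222,258,255,292),.012),('hex',(155,188,255,292),.012),('base',(160,212,348,400),.060)):
    p,st=wood('top',t,b);print(nm,np.round(p,1),st,back('top',p,z).round(4))
for nm,b,z in(('disc',(205,230,250,288),.010),('hex',(225,248,305,335),.010),('base',(260,296,248,292),.059)):
    p,st=wood('scene',s,b);print(nm,np.round(p,1),st,back('scene',p,z).round(4))
a=cv2.resize(t[185:250,170:300],None,fx=6,fy=6,interpolation=cv2.INTER_CUBIC)
cv2.imwrite('pics/c1.png',a[:,:,::-1])
g=t[190:245,175:235];h=cv2.cvtColor(np.ascontiguousarray(g),cv2.COLOR_RGB2HSV)
for q in[(203,450),(204,117)]:print(back('top',q,.1).round(3))
for q,r in(('isolator',(216,206)),('turntable',(186,373))):
  for n in('top',):
    for d in masks_of(q,n)[:6]:
        px=d['pixels'].astype(np.uint8)
        if np.hypot(*(np.array(d['pixel'])-r))<25:
            ys,xs=np.nonzero(px);print(q,d['p'],cv2.minAreaRect(np.c_[xs,ys].astype(np.float32)),px.sum())
E
```

```text
disc [239.4 272.8] [6, 6, 24, 24, 443] [0.4472 0.0361 0.012 ]
hex [170.8 273.2] [6, 4, 25, 24, 186] [0.6317 0.0396 0.012 ]
base [185.3 373.6] [7, 7, 38, 38, 1126] [ 0.5909 -0.221   0.06  ]
disc [218.  268.8] [10, 6, 19, 16, 236] [0.4481 0.0344 0.01  ]
hex [236.  320.3] [5, 3, 21, 17, 248] [0.6325 0.038  0.01  ]
base [280.1 268.6] [4, 6, 34, 29, 792] [ 0.5927 -0.2248  0.059 ]
[ 0.545 -0.402  0.1  ]
[0.525 0.425 0.1  ]
isolator 0.92 ((205.06381225585938, 212.8433380126953), (47.81954574584961, 39.3731575012207), 72.34988403320312) 1564
turntable 0.59 ((372.5, 186.0), (60.0, 61.0), 90.0) 1905
```

View pics/c1.png

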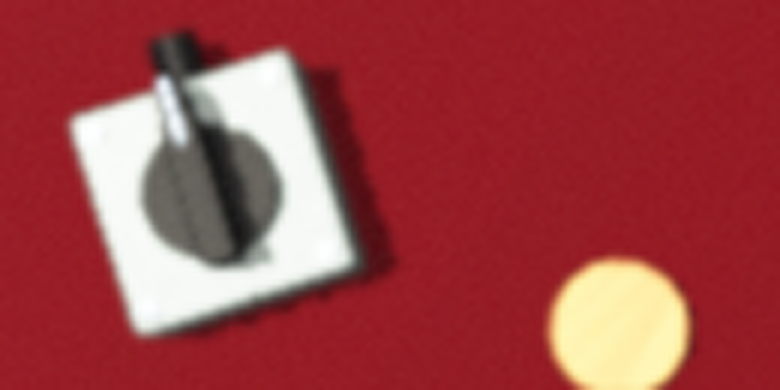

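The crop confirms it. The grey box's corners are at about (204.5,182), (193.5,218), (229.5,230) and (241,193.5), with the gland at the top left (191,199). The handle's white-lined pointer lies towards the gland, so it is on. The round disc is at (239,273).

Run:
```python
from h import *
C=np.array([(70,118),(287,50),(360,268),(140,335)])/6.-.4
W=np.array([back('top',(185+y,170+x),.05)[:2] for x,y in C]);c=W.mean(0);print(W.round(4).tolist(),c.round(4))
for a,b in((3,0),(2,1),(0,1),(3,2)):
    d=W[b]-W[a];print(np.linalg.norm(d).round(4),np.degrees(np.arctan2(d[1],d[0])).round(1))
tail=back('top',(185+258/6-.4,170+222/6-.4),.086);tip=back('top',(185+80/6-.4,170+167/6-.4),.086);d=tip-tail
print('tip,tail',tip,tail,np.degrees(np.arctan2(d[1],d[0])))
hub=back('top',(185+195/6-.4,170+212/6-.4),.058);print('hub',hub)
print('grip top',[back('top',d['pixel'],.08).round(3) for d in landmark_of('handle_grip','top')[:3]])
print('grip scene',[back('scene',d['pixel'],.08).round(3) for d in landmark_of('handle_grip','scene')[:2]])
# turntable plate circle
im=cv2.imread('pics/top0.png');g=im[145:230,330:420];m=((g[...,2].astype(int)>150)&(g[...,0]>120)).astype(np.uint8)
cs,_=cv2.findContours(m,cv2.RETR_EXTERNAL,2);k=max(cs,key=cv2.contourArea);(x,y),r=cv2.minEnclosingCircle(k);print('enc',x+330,y+145,r)
```

```text
[[0.5325, 0.2757], [0.5642, 0.1822], [0.4702, 0.1475], [0.4391, 0.2418]] [0.5015 0.2118]
0.0994 20.0
0.1002 20.2
0.0988 -71.3
0.0993 -71.8
tip,tail [0.54604056 0.22674159 0.086     ] [0.47155928 0.20095271 0.086     ] 19.098231056584712
hub [0.49982429 0.21120474 0.058     ]
grip top [array([0.788, 0.143, 0.08 ]), array([0.676, 0.303, 0.08 ]), array([0.507, 0.21 , 0.08 ])]
grip scene [array([0.514, 0.213, 0.08 ]), array([0.67 , 0.288, 0.08 ])]
enc 371.0 188.0 34.13219451904297
```

```bash
python3 -m handwheel '[{"slide":[-0.08,0,-0.036],"turn":0.021},{"slide":[-0.08,0,-0.036],"turn":0},{"slide":[-0.08,0,-0.036],"turn":0},{"slide":[-0.08,0,-0.036],"turn":0},{"slide":[-0.08,0,-0.036],"turn":0},{"slide":[0,0,0],"turn":0}]' 1
cat >> h.py <<'E'
def to(x,y,z,yaw=None):
    s=read_state();O=np.array(s['orientation']);d=np.array([x,y,z])-s['tool_pos']
    zy=np.degrees(np.arctan2(O[1,2],O[0,2]))
    print('t',round(s['clock'],2),'pos',np.round(s['tool_pos'],4),'zyaw',zy.round(2),'gap',round(s['finger_gap'],4),'F',np.round(s['force'],1),'j',np.round(s['joints'],0))
    print('slide',(O.T@d/.6).round(4),'m',np.linalg.norm(d).round(3),'turn',None if yaw is None else ((zy-yaw)/90).round(4), 'ydown',O[:,1].round(3))
E
python3 -c "
from h import *
to(.5015,.2115,.2,-70.7)"
```

```text
clock: 1.95
tool_pos: [0.4382, -0.4423, 0.2228]
orientation: [[-0.941, 0.002, 0.339], [-0.339, 0.002, -0.941], [-0.003, -1.0, -0.001]]
force: [-0.8, -0.8, 0.3]
finger_gap: 0.088
t 1.95 pos [ 0.4382 -0.4423  0.2228] zyaw -70.2 gap 0.088 F [-0.8 -0.8  0.3] j [ 42.  22.  -3.  97.   1.  61. -32.]
slide [-0.4682  0.0403 -0.9895] m 0.657 turn 0.0055 ydown [ 0.002  0.002 -1.   ]
```

```bash
python3 -m handwheel '[{"slide":[-0.039,0,-0.082],"turn":0.005},{"slide":[-0.039,0,-0.082],"turn":0},{"slide":[-0.039,0,-0.082],"turn":0},{"slide":[-0.039,0,-0.082],"turn":0},{"slide":[-0.039,0,-0.082],"turn":0},{"slide":[-0.039,0,-0.082],"turn":0},{"slide":[-0.039,0,-0.082],"turn":0},{"slide":[-0.039,0,-0.082],"turn":0},{"slide":[-0.039,0,-0.082],"turn":0},{"slide":[0,0,0],"turn":0}]' >/dev/null
python3 -c "
from h import *
to(.5015,.2115,.15,-70.7)"
```

```text
t 3.2 pos [0.4898 0.044  0.2231] zyaw -70.78 gap 0.0879 F [ 0.7 -1.1  0.3] j [  5.  11. -20. 113.   4.  57. -88.]
slide [-0.1101  0.1222 -0.257 ] m 0.183 turn -0.0009 ydown [ 0.001  0.002 -1.   ]
```

```bash
python3 -m handwheel '[{"slide":[-0.0275,0.02,-0.064],"turn":0},{"slide":[-0.0275,0.03,-0.064],"turn":0},{"slide":[-0.0275,0.03,-0.064],"turn":0},{"slide":[-0.0275,0.04,-0.064],"turn":0},{"slide":[0,0,0],"turn":0},{"slide":[0,0,0],"turn":0}]' >/dev/null
python3 -c "
from h import *
to(.5015,.2115,.065,-70.7)"
```

```text
t 3.95 pos [0.5029 0.2048 0.1507] zyaw -71.27 gap 0.0875 F [ 1.1 -0.2  0.2] j [ -10.   22.  -23.  110.   11.   51. -110.]
slide [-0.0015  0.1427 -0.0116] m 0.086 turn -0.0064 ydown [-0.    -0.001 -1.   ]
```

```bash
python3 -m handwheel '[{"slide":[-0.0015,0.04,-0.0115],"turn":-0.006},{"slide":[0,0.04,0],"turn":0},{"slide":[0,0.04,0],"turn":0},{"slide":[0,0.022,0],"turn":0},{"slide":[0,0,0],"turn":0},{"slide":[0,0,0],"turn":0}]' >/dev/null
python3 -c "
from h import *
to(.5015,.2115,.065,-70.7)
cv2.imwrite('pics/s1.png',cv2.resize(snapshot('scene')[130:240,240:400],None,fx=5,fy=5,interpolation=2)[:,:,::-1])"
```

```text
t 4.7 pos [0.5017 0.2136 0.0665] zyaw -70.66 gap 0.0879 F [-0.5 -0.3 -0.4] j [ -13.   28.  -21.  113.   15.   41. -114.]
slide [0.0015 0.0024 0.0031] m 0.003 turn 0.0005 ydown [ 0.002  0.    -1.   ]
```

View pics/s1.png

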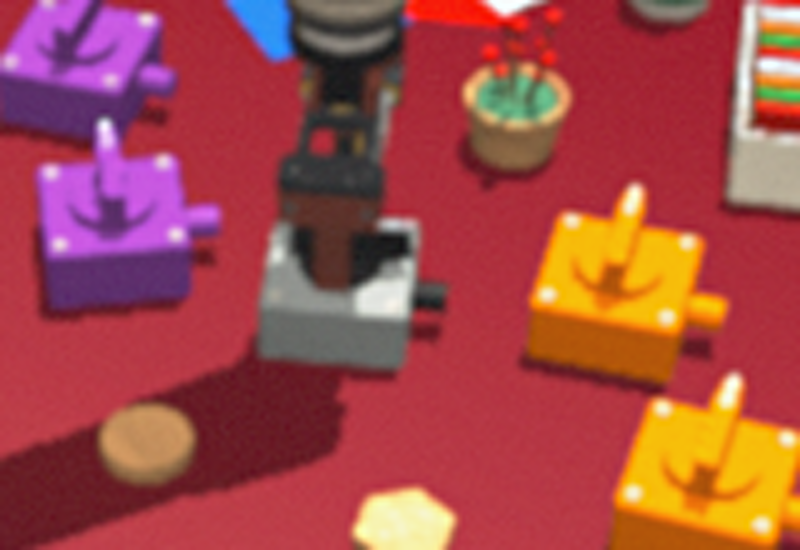

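The fingers straddle the grey isolator's handle bar, with the tip at crop (330,275) and the pointer still towards the gland. I'll close on it now.

```bash
python3 -m handwheel '[{"slide":[0.001,0.001,0.003],"turn":0},{"slide":[0,0,0],"turn":0},{"slide":[0,0,0],"turn":0},{"slide":[0,0,0],"turn":0},{"slide":[0,0,0],"turn":0},{"slide":[0,0,0],"turn":0},{"slide":[0,0,0],"turn":0},{"slide":[0,0,0],"turn":0}]' -1 >/dev/null
python3 -c "
from h import *
to(.5015,.2115,.065,19.3)"
```

```text
t 5.75 pos [0.5006 0.2127 0.0648] zyaw -70.57 gap 0.0159 F [-0.8  3.  -0.5] j [ -13.   29.  -21.  113.   15.   41. -114.]
slide [-0.0007 -0.0003  0.0024] m 0.001 turn -0.9985 ydown [-0.     0.001 -1.   ]
```

```bash
python3 -m handwheel '[{"slide":[0,0,0],"turn":-0.1},{"slide":[0,0,0],"turn":-0.1},{"slide":[0,0,0],"turn":-0.1},{"slide":[0,0,0],"turn":-0.1},{"slide":[0,0,0],"turn":-0.1},{"slide":[0,0,0],"turn":-0.1},{"slide":[0,0,0],"turn":-0.1},{"slide":[0,0,0],"turn":-0.1},{"slide":[0,0,0],"turn":-0.1},{"slide":[0,0,0],"turn":-0.09}]' >/dev/null
python3 -c "
from h import *
to(.5015,.2115,.065,19.3);print(read_state()['torque'])"
```

```text
t 7.0 pos [0.5035 0.2114 0.0649] zyaw 18.7 gap 0.0158 F [ 8.1  1.8 -8.2] j [  4.  33. -42. 112.  31.  46. -38.]
slide [-0.0013 -0.0002 -0.0031] m 0.002 turn -0.0067 ydown [ 0.004  0.001 -1.   ]
[ 0.12832362 -1.65848111  0.14693401]
```

Turned about 89°. I'll nudge it to the stop, open the jaws and lift.

```bash
python3 -m handwheel '[{"slide":[0,0,0],"turn":-0.012},{"slide":[0,0,0],"turn":0}]' ; python3 -m handwheel '[{"slide":[0,0,0],"turn":0},{"slide":[0,0,0],"turn":0},{"slide":[0,0,0],"turn":0},{"slide":[0,0,0],"turn":0},{"slide":[0,-0.04,0],"turn":0},{"slide":[0,-0.08,0],"turn":0},{"slide":[0,-0.06,0],"turn":0},{"slide":[0,0,0],"turn":0}]' 1 >/dev/null
python3 -c "
from h import *
to(.4475,.0355,.15)"
```

```text
clock: 7.25
tool_pos: [0.5036, 0.2113, 0.0649]
orientation: [[0.334, 0.004, 0.943], [-0.943, 0.001, 0.334], [0.0, -1.0, 0.004]]
force: [8.0, 1.2, -6.6]
finger_gap: 0.0159
t 8.25 pos [0.5024 0.2129 0.1756] zyaw 19.56 gap 0.0873 F [ 0.1 -0.1 -0.1] j [  9.  25. -49. 107.  23.  57. -30.]
slide [ 0.248   0.0417 -0.1855] m 0.188 turn None ydown [ 0.005  0.002 -1.   ]
```

```bash
python3 -m handwheel '[{"slide":[0.062,0,-0.046],"turn":0},{"slide":[0.062,0.01,-0.046],"turn":0},{"slide":[0.062,0.015,-0.046],"turn":0},{"slide":[0.062,0.015,-0.046],"turn":0},{"slide":[0,0,0],"turn":0.1},{"slide":[0,0,0],"turn":0.1},{"slide":[0,0,0],"turn":0}]' >/dev/null
python3 -c "
from h import *
to(.4477,.0355,.1,0)
t=snapshot('top')
cv2.imwrite('pics/t2.png',cv2.resize(t[160:260,160:310],None,fx=5,fy=5,interpolation=2)[:,:,::-1])
s=snapshot('scene');cv2.imwrite('pics/s2.png',cv2.resize(s[130:250,240:360],None,fx=5,fy=5,interpolation=2)[:,:,::-1])"
```

```text
t 9.12 pos [0.446  0.0344 0.1481] zyaw 1.64 gap 0.088 F [-0.7 -0.1  0.3] j [ 27.  17. -46. 121.  16.  48. -26.]
slide [-0.0018  0.0801  0.0029] m 0.048 turn 0.0182 ydown [-0.001 -0.    -1.   ]
```

View pics/t2.png

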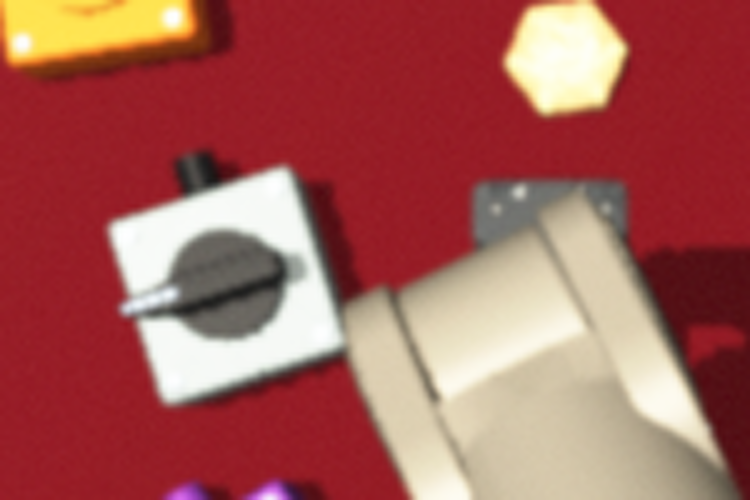

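The handle's white line now points left, to the box's +y side at crop (130,305), so it is off. The hexagon is where it was. Next I go down over the round disc.

```bash
python3 -m handwheel '[{"slide":[-0.002,0.06,0.003],"turn":0.018},{"slide":[0,0.06,0],"turn":0},{"slide":[0,0.06,0],"turn":0},{"slide":[0,0.04,0],"turn":0},{"slide":[0,0.012,0],"turn":0},{"slide":[0,0,0],"turn":0},{"slide":[0,0,0],"turn":0}]' >/dev/null
python3 -c "
from h import *
to(.4477,.0355,.005,0)
s=snapshot('scene');cv2.imwrite('pics/s3.png',cv2.resize(s[150:250,220:340],None,fx=6,fy=6,interpolation=2)[:,:,::-1])"
```

```text
t 10.1 pos [0.4492 0.0361 0.0105] zyaw -0.03 gap 0.0876 F [-0.1  0.   0.5] j [ 17.  31. -35. 126.  33.  32. -43.]
slide [ 0.0009  0.0092 -0.0026] m 0.006 turn -0.0003 ydown [ 0.002  0.    -1.   ]
```

View pics/s3.png

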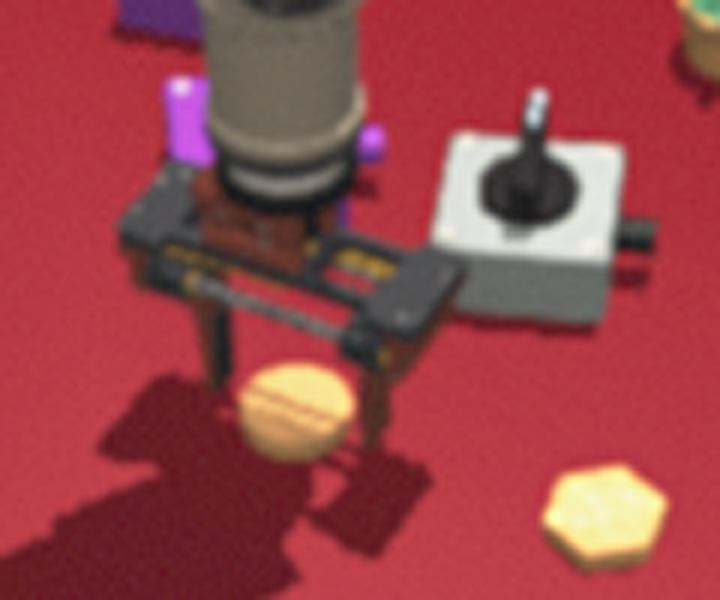

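The round disc, at crop (297,410), sits between the open fingers. I'll lower 5 mm and grip it.

```bash
python3 -m handwheel '[{"slide":[0.001,0.009,-0.0025],"turn":0},{"slide":[0,0,0],"turn":0},{"slide":[0,0,0],"turn":0}]' >/dev/null; python3 -m handwheel '[{"slide":[0,0,0],"turn":0},{"slide":[0,0,0],"turn":0},{"slide":[0,0,0],"turn":0},{"slide":[0,0,0],"turn":0},{"slide":[0,0,0],"turn":0}]' -1
python3 -c "
from h import *
to(.5915,-.222,.12,0)"
```

```text
clock: 11.15
tool_pos: [0.4471, 0.0353, 0.0043]
orientation: [[-0.001, 0.0, 1.0], [-1.0, 0.0, -0.001], [-0.0, -1.0, 0.0]]
force: [-0.0, 0.1, 0.3]
finger_gap: 0.0593
t 11.15 pos [0.4471 0.0353 0.0043] zyaw -0.05 gap 0.0593 F [-0.   0.1  0.3] j [ 16.  31. -34. 126.  34.  32. -44.]
slide [ 0.4287 -0.1928  0.2411] m 0.317 turn -0.0006 ydown [ 0.  0. -1.]
```

```bash
python3 -m handwheel '[{"slide":[0,-0.06,0],"turn":0},{"slide":[0,-0.08,0],"turn":0},{"slide":[0,-0.06,0],"turn":0},{"slide":[0.07,0,0.04],"turn":0},{"slide":[0.07,0,0.04],"turn":0},{"slide":[0.07,0,0.04],"turn":0},{"slide":[0.07,0,0.04],"turn":0},{"slide":[0.07,0,0.04],"turn":0},{"slide":[0.07,0,0.04],"turn":0},{"slide":[0,0,0],"turn":0}]' >/dev/null
python3 -c "
from h import *
to(.5912,-.2229,.08,0)"
```

```text
t 12.4 pos [ 0.5912 -0.2214  0.1234] zyaw -0.41 gap 0.0589 F [-0.3  0.3 -0.3] j [ 41.  34. -37.  98.  24.  56.  -5.]
slide [ 0.0025  0.0724 -0.    ] m 0.043 turn -0.0045 ydown [-0.    -0.001 -1.   ]
```

```bash
python3 -m handwheel '[{"slide":[0.0025,0.025,0],"turn":-0.004},{"slide":[0,0.025,0],"turn":0},{"slide":[0,0.015,0],"turn":0},{"slide":[0,0,0],"turn":0},{"slide":[0,0,0],"turn":0}]' >/dev/null
python3 -c "
from h import *
to(.5912,-.2229,.0665,0)
for n in('scene','top'):
  s=snapshot(n);b=(220,330,200,340) if n=='scene' else (140,240,310,430)
  cv2.imwrite('pics/p_%s.png'%n,cv2.resize(s[b[0]:b[1],b[2]:b[3]],None,fx=5,fy=5,interpolation=2)[:,:,::-1])"
```

```text
t 13.03 pos [ 0.591  -0.2181  0.0856] zyaw 0.33 gap 0.0591 F [ 0.1 -0.2  0.4] j [ 40.  36. -36. 100.  26.  52.  -6.]
slide [0.008  0.0318 0.0002] m 0.02 turn 0.0037 ydown [ 0.001 -0.    -1.   ]
```

View pics/p_scene.png

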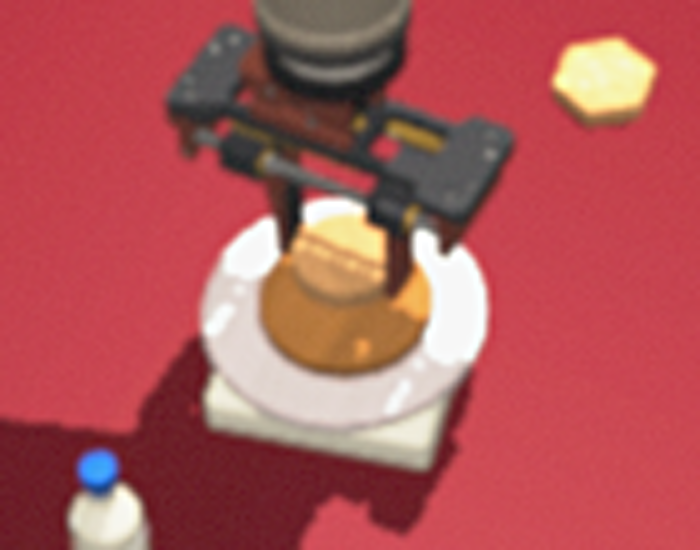

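The disc is held level above the base disc, and the base disc looks centred on the plate. I'll settle, and average the readings before setting down.

```bash
python3 -m handwheel '[{"slide":[0.005,0.012,0],"turn":0},{"slide":[0,0,0],"turn":0},{"slide":[0,0,0],"turn":0}]' | sed -n 2p; python3 -m handwheel '[{"slide":[0,0,0],"turn":0}]'| sed -n 2p;  python3 -m handwheel '[{"slide":[0,0,0],"turn":0}]'| sed -n 2p
python3 - <<'E'
from h import *
P=[]
for i in range(6):
    s=snapshot('scene');P.append(read_state()['tool_pos'])
print(np.std(P,0).round(5));
to(.5912,-.2229,.0665,0)
cv2.imwrite('pics/s5.png',s[:,:,::-1])
c=get_calibration('scene')
# disc side-face/visible outline: print masks
for q in('disc','base_disc','turntable'):
    for d in masks_of(q,'scene')[:3]:
        ys,xs=np.nonzero(d['pixels']);print(q,round(d['p'],2),d['pixel'],(ys.min(),ys.max(),xs.min(),xs.max()))
def proj(X):
    p=np.array(c['R'])@X+np.array(c['t']);return (c['fx']*p[0]/p[2]+c['cx'],c['fy']*p[1]/p[2]+c['cy'])
v=cv2.resize(s[240:320,230:310],None,fx=8,fy=8,interpolation=2)[:,:,::-1].copy()
a=np.radians(np.arange(0,360,3))
def circ(x,y,z,r,col):
    pts=np.array([proj(np.array([x+r*np.cos(t),y+r*np.sin(t),z])) for t in a]);pts=((pts-[230,240]+.5)*8).astype(np.int32)
    cv2.polylines(v,[pts],True,col,1)
b=wood('scene',cv2.imread('pics/scene0.png')[:,:,::-1],(260,296,248,292))[0];B=back('scene',b,.059)
T=read_state()['tool_pos'];circ(B[0],B[1],.062,.05,(255,0,0));circ(B[0],B[1],.05,.08,(0,0,0));circ(T[0],T[1],T[2]+.01,.03,(0,255,0));circ(T[0],T[1],T[2]-.004,.03,(0,255,0))
cv2.imwrite('pics/s5o.png',v)
E
```

```text
tool_pos: [0.5907, -0.2214, 0.078]
tool_pos: [0.5909, -0.2213, 0.0782]
tool_pos: [0.5909, -0.2213, 0.0782]
[4.e-05 3.e-05 2.e-05]
t 14.05 pos [ 0.5908 -0.2213  0.0781] zyaw 0.3 gap 0.0594 F [-0.  -0.1 -0.5] j [ 40.  37. -35. 100.  26.  51.  -6.]
slide [0.0026 0.0193 0.0006] m 0.012 turn 0.0034 ydown [ 0. -0. -1.]
base_disc 0.59 [287.7, 266.0] (np.int64(273), np.int64(295), np.int64(251), np.int64(285))
turntable 0.84 [296.2, 265.9] (np.int64(260), np.int64(312), np.int64(240), np.int64(296))
```

View pics/s5o.png

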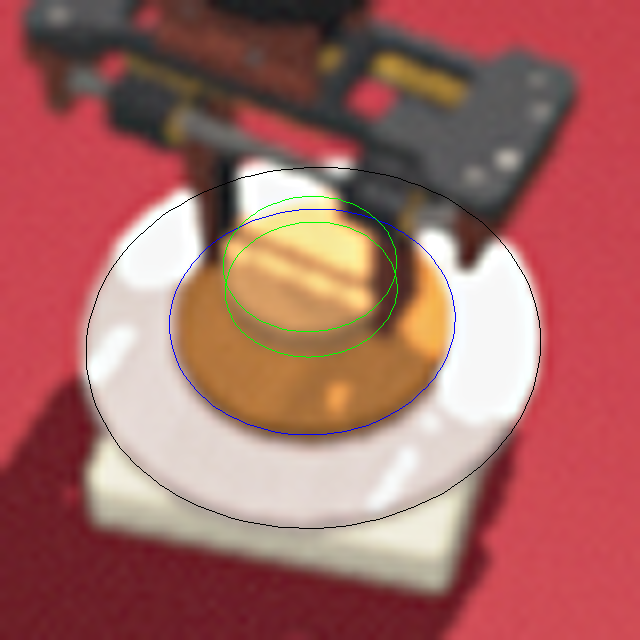

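The overlay agrees. The plate and base-disc outlines fit around one centre at crop (312,325), and the held disc matches the tool reading. I'll correct 1.5 mm and lower gently.

```bash
python3 -m handwheel '[{"slide":[0.0026,0.005,0.0006],"turn":0},{"slide":[0,0.005,0],"turn":0},{"slide":[0,0.005,0],"turn":0},{"slide":[0,0.002,0],"turn":0},{"slide":[0,0,0],"turn":0},{"slide":[0,0,0],"turn":0}]'
python3 -c "
from h import *
to(.5912,-.2229,.0665,0)"
```

```text
clock: 14.95
tool_pos: [0.5912, -0.2229, 0.068]
orientation: [[0.005, 0.0, 1.0], [-1.0, -0.0, 0.005], [0.0, -1.0, 0.0]]
force: [-0.9, 0.0, 0.1]
finger_gap: 0.0591
t 14.95 pos [ 0.5912 -0.2229  0.068 ] zyaw 0.31 gap 0.0591 F [-0.9  0.   0.1] j [ 40.  38. -35. 100.  27.  50.  -6.]
slide [ 0.      0.0024 -0.    ] m 0.001 turn 0.0034 ydown [ 0. -0. -1.]
```

```bash
python3 -m handwheel '[{"slide":[0,0.0012,0],"turn":0},{"slide":[0,0,0],"turn":0},{"slide":[0,0,0],"turn":0}]' | grep -E 'pos|force'; python3 -m handwheel '[{"slide":[0,0.001,0],"turn":0},{"slide":[0,0,0],"turn":0},{"slide":[0,0,0],"turn":0}]'| grep -E 'pos|force'; python3 -m handwheel '[{"slide":[0,0.0005,0],"turn":0},{"slide":[0,0,0],"turn":0},{"slide":[0,0,0],"turn":0}]'| grep -E 'pos|force'
```

```text
tool_pos: [0.5911, -0.2229, 0.0671]
force: [0.2, 0.2, -0.5]
tool_pos: [0.5912, -0.2229, 0.0665]
force: [-0.2, 0.0, -0.9]
tool_pos: [0.5912, -0.2229, 0.0664]
force: [-1.4, 0.4, 1.1]
```

```bash
python3 -m handwheel '[{"slide":[0,0.0006,0],"turn":0},{"slide":[0,0,0],"turn":0},{"slide":[0,0,0],"turn":0}]' | grep -E 'pos|force'; python3 -m handwheel '[{"slide":[0,0,0],"turn":0},{"slide":[0,0,0],"turn":0},{"slide":[0,0,0],"turn":0}]' | grep -E 'pos|force'
```

```text
tool_pos: [0.5912, -0.2229, 0.0663]
force: [-1.2, -0.1, 4.9]
tool_pos: [0.5912, -0.2229, 0.0663]
force: [-2.9, 0.4, 5.1]
```

Contact at 5 N, so the disc is seated. I'll release and rise.

```bash
python3 -m handwheel '[{"slide":[0,0,0],"turn":0},{"slide":[0,0,0],"turn":0},{"slide":[0,0,0],"turn":0},{"slide":[0,0,0],"turn":0},{"slide":[0,0,0],"turn":0},{"slide":[0,-0.03,0],"turn":0},{"slide":[0,-0.06,0],"turn":0},{"slide":[0,-0.08,0],"turn":0},{"slide":[0,-0.04,0],"turn":0}]' 1 >/dev/null
python3 -m handwheel '[{"slide":[-0.08,0,-0.03],"turn":0},{"slide":[-0.08,0,-0.03],"turn":0},{"slide":[-0.08,0,-0.03],"turn":0},{"slide":[-0.08,0,-0.03],"turn":0},{"slide":[-0.06,0,-0.02],"turn":0},{"slide":[0,0,0],"turn":0},{"slide":[0,0,0],"turn":0}]' >/dev/null
python3 - <<'E'
from h import *
to(.5015,.2115,.19,19.5)
for n in('top','scene'):
    s=snapshot(n);b=(145,230,330,420) if n=='top' else (245,325,225,315)
    v=s[b[0]:b[1],b[2]:b[3]];cv2.imwrite(f'pics/f_{n}.png',cv2.resize(v,None,fx=7,fy=7,interpolation=2)[:,:,::-1])
    np.save(f'{n}.npy',s)
E
```

```text
t 18.82 pos [0.5065 0.004  0.1927] zyaw 0.28 gap 0.0878 F [-0.  -0.5 -0.7] j [ 31.  19. -45. 111.  16.  56. -22.]
slide [-0.3459  0.0042 -0.0066] m 0.208 turn -0.2135 ydown [ 0.001 -0.001 -1.   ]
```

View pics/f_top.png

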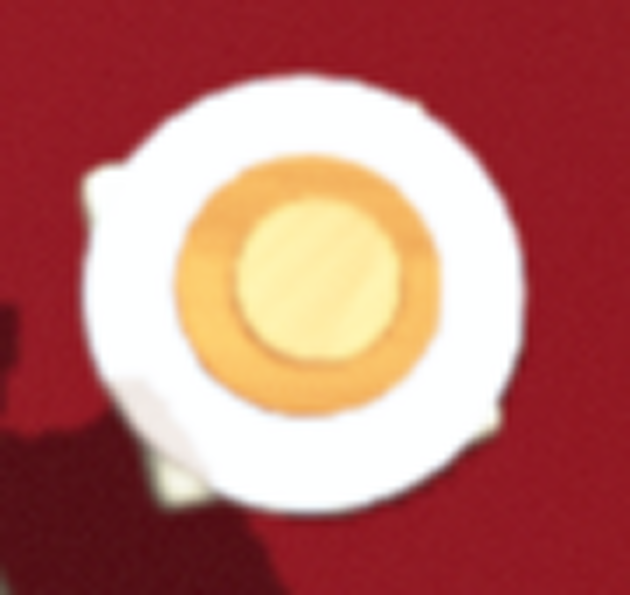

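Seen from above, the disc at crop (319,280) lies flat on the base disc at (308,285). Part of that offset is parallax, so I'll measure it.

Run:
```python
from h import *
t=np.load('top.npy');s=np.load('scene.npy')
def ell(n,im,b,cond,z):
    g=cv2.GaussianBlur(np.ascontiguousarray(cv2.resize(im[b[0]:b[1],b[2]:b[3]],None,fx=8,fy=8,interpolation=2)),(0,0),3)
    h=cv2.cvtColor(g,cv2.COLOR_RGB2HSV).astype(int);m=cond(g.astype(int),h).astype(np.uint8)
    cs,_=cv2.findContours(m,0,2);k=cv2.convexHull(max(cs,key=cv2.contourArea));e=cv2.fitEllipse(k)
    rc=(b[0]+(e[0][1]+.5)/8-.5,b[2]+(e[0][0]+.5)/8-.5);print(n,np.round(rc,2),np.round(e[1],0)/8,back(n,rc,z)[:2].round(4))
bt=(145,230,330,420);bs=(245,325,225,315)
for n,im,b in(('top',t,bt),('scene',s,bs)):
    for p in ((0,0),):
        w=lambda g,h:(h[...,1]>80)&(h[...,0]>8)
        ell(n+' base',im,b,w,.062) if 0 else None
    def E(cond,z): ell(n,im,b,cond,z)
    print('plate');E(lambda g,h:(g[...,1]>105),.05)
    print('base');E(lambda g,h:(h[...,1]>70)&(h[...,0]>9)&(h[...,0]<35)&(g[...,1]>90),.0615)
    for th in(90,110,130): print('disc B>',th);E(lambda g,h:(g[...,2]>th)&(h[...,1]>40)&(h[...,0]>9)&(h[...,0]<40)&(g[...,1]>170),.076)
```

```text
plate
top [187.09 371.92] [64.375 66.25 ] [ 0.5877 -0.2185]
base
top [185.36 373.6 ] [37.375 38.125] [ 0.5907 -0.2207]
disc B> 90
top [185.34 373.63] [38.    38.875] [ 0.5886 -0.2181]
disc B> 110
top [185.34 373.63] [38.    38.875] [ 0.5886 -0.2181]
disc B> 130
top [185.34 373.63] [38.    38.875] [ 0.5886 -0.2181]
plate
scene [287.65 268.09] [58.75  61.625] [ 0.6008 -0.2428]
base
scene [280.16 268.62] [29.   34.75] [ 0.594  -0.2267]
disc B> 90
scene [280.14 268.61] [29.625 35.25 ] [ 0.5999 -0.2365]
disc B> 110
scene [280.14 268.61] [29.625 35.25 ] [ 0.5999 -0.2365]
disc B> 130
scene [275.6  268.09] [15.625 20.5  ] [ 0.5908 -0.2232]
```

View pics/f_scene.png

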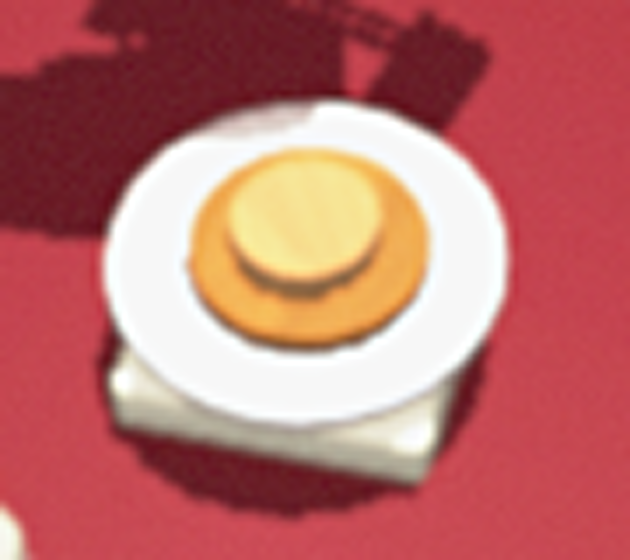

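The base disc has not moved: (185.4,373.6), the same pixel as at the start. The disc lies flat within about 2 mm of its centre in both views, released and with the gripper clear. Next I turn the handle back on.

```bash
python3 -m handwheel '[{"slide":[-0.07,0,-0.0015],"turn":0},{"slide":[-0.07,0,-0.0015],"turn":0},{"slide":[-0.07,0,-0.0015],"turn":0},{"slide":[-0.07,0,-0.0015],"turn":0},{"slide":[-0.066,0,0],"turn":0},{"slide":[0,0,0],"turn":-0.1},{"slide":[0,0,0],"turn":-0.1},{"slide":[0,0,0],"turn":-0.013},{"slide":[0,0,0],"turn":0},{"slide":[0,0,0],"turn":0}]' >/dev/null
python3 -c "
from h import *
to(.5018,.2116,.065,19.4)"
```

```text
t 20.18 pos [0.5014 0.2118 0.1919] zyaw 19.33 gap 0.0878 F [-0.4 -0.   1.3] j [ 11.  25. -52. 106.  23.  59. -30.]
slide [0.0006 0.2115 0.0005] m 0.127 turn -0.0008 ydown [ 0. -0. -1.]
```

```bash
python3 -m handwheel '[{"slide":[0,0.06,0],"turn":0},{"slide":[0,0.06,0],"turn":0},{"slide":[0,0.05,0],"turn":0},{"slide":[0,0.03,0],"turn":0},{"slide":[0,0.011,0],"turn":0},{"slide":[0,0,0],"turn":0},{"slide":[0,0,0],"turn":0}]' |grep -E 'pos|force'
python3 -c "
from h import *
to(.5018,.2116,.065,19.4)"
```

```text
tool_pos: [0.5019, 0.2127, 0.0663]
force: [1.1, 0.4, -0.6]
t 21.05 pos [0.5019 0.2127 0.0663] zyaw 19.46 gap 0.088 F [ 1.1  0.4 -0.6] j [  5.  34. -45. 112.  33.  47. -39.]
slide [ 0.0016  0.0021 -0.0008] m 0.002 turn 0.0007 ydown [ 0.002  0.001 -1.   ]
```

```bash
python3 -m handwheel '[{"slide":[0.0016,0.002,-0.0008],"turn":0},{"slide":[0,0,0],"turn":0},{"slide":[0,0,0],"turn":0},{"slide":[0,0,0],"turn":0},{"slide":[0,0,0],"turn":0},{"slide":[0,0,0],"turn":0},{"slide":[0,0,0],"turn":0},{"slide":[0,0,0],"turn":0}]' -1 | grep -E 'gap|force'
python3 -m handwheel '[{"slide":[0,0,0],"turn":0.1},{"slide":[0,0,0],"turn":0.1},{"slide":[0,0,0],"turn":0.1},{"slide":[0,0,0],"turn":0.1},{"slide":[0,0,0],"turn":0.1},{"slide":[0,0,0],"turn":0.1},{"slide":[0,0,0],"turn":0.1},{"slide":[0,0,0],"turn":0.1},{"slide":[0,0,0],"turn":0.1},{"slide":[0,0,0],"turn":0.09}]' >/dev/null
python3 -c "
from h import *
to(.5018,.2116,.065,-70.6)"
```

```text
force: [7.6, 2.5, -5.8]
finger_gap: 0.0156
t 23.3 pos [0.5013 0.2129 0.0644] zyaw -69.85 gap 0.0163 F [ 1.2  3.4 -2.1] j [ -11.   29.  -24.  113.   17.   41. -115.]
slide [ 0.     -0.001   0.0024] m 0.002 turn 0.0083 ydown [ 0.001  0.002 -1.   ]
```

```bash
python3 -m handwheel '[{"slide":[0,0,0],"turn":0.012},{"slide":[0,0,0],"turn":0}]' | grep force; python3 -m handwheel '[{"slide":[0,0,0],"turn":0},{"slide":[0,0,0],"turn":0},{"slide":[0,0,0],"turn":0},{"slide":[0,0,0],"turn":0},{"slide":[0,-0.04,0],"turn":0},{"slide":[0,-0.08,0],"turn":0},{"slide":[0,-0.08,0],"turn":0},{"slide":[0,0,0],"turn":0}]' 1 >/dev/null
python3 -m handwheel '[{"slide":[0.04,0,0.08],"turn":0},{"slide":[0.04,0,0.08],"turn":0},{"slide":[0.04,0,0.08],"turn":0},{"slide":[0.04,0,0.08],"turn":0},{"slide":[0,0,0],"turn":0},{"slide":[0,0,0],"turn":0}]'
python3 - <<'E'
from h import *
t=snapshot('top');cv2.imwrite('pics/t9.png',cv2.resize(t[90:300,90:470],None,fx=2.1,fy=2.1,interpolation=2)[:,:,::-1])
E
```

```text
force: [0.2, 5.5, -1.1]
clock: 25.3
tool_pos: [0.4736, -0.0014, 0.1835]
orientation: [[-0.944, -0.001, 0.33], [-0.33, 0.0, -0.944], [0.001, -1.0, -0.001]]
force: [-0.0, -0.3, 0.5]
finger_gap: 0.0877
```

View pics/t9.png

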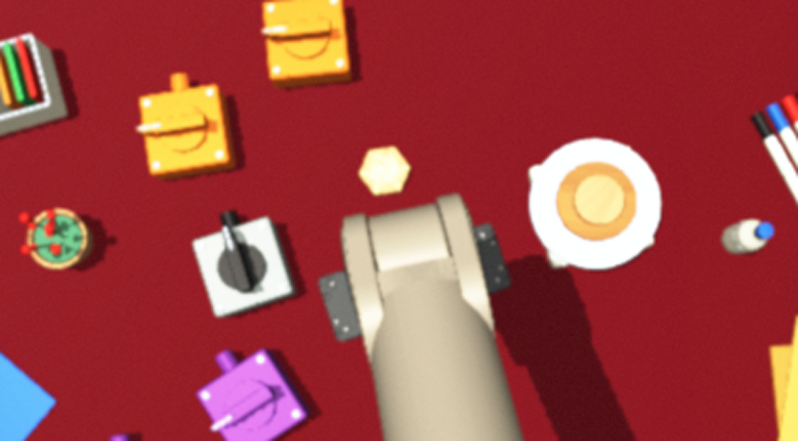

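The handle points at the gland again at crop (230,220). The disc is centred on the base disc at (600,200), and the hexagon, glue, basket and look-alikes are where they were. I'm handing in.

```bash
python3 -c "
from bench import *
print(hand_in())"
```

```text
the job is handed in; nothing more can be done
None
```

The job is done and handed in at about 25 s of the 70 s. I turned the grey isolator's handle to off and confirmed it in a picture. Then I set the round disc on the base disc (about 5 N contact), let go, and turned the handle back to on.

**Last checks:**
- **Handle:** the final top view shows the pointer towards the gland.
- **Base disc:** it is at the same pixel as before the placing, and about 1–2 mm off the plate centre, judged by eye from the crop.
- **Small disc:** it lies flat, within about 2 mm of the base disc's centre. The two cameras disagreed by 1–3 mm on the offset. Some automatic ellipse fits (the plate, and the disc from above) came out wrong, so I went partly by eye for those.
- **Everything else:** the hexagon, glue bottle, basket and look-alikes look unmoved, and the gripper is open and touching nothing.

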